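# Photometer check: set the wavelength by crank, hold the standard in the light path

## Task

Check the photometer with its amber glass standard. First turn the crank on its top until the red pointer stands at the green rider on the scale, and let go of the crank; then take the knob on the photometer's right side, draw the spring-loaded cell slide out until the amber-topped standard stands in line with the two red index lines, and keep it there: finish while still holding the knob, for the spring would pull the slide back. Never let the slide fly back, leave both standards in the slide and leave everything else on the bench where it stands.

Things in the scene. Friction and masses are not known exactly. Their poses are not given: they have to be found in the camera images.
- photometer: bench photometer, light grey over blue-grey, 150 (x) x 260 (y) x 100 (z) mm, fixed to the bench. Origin: centre of its underside; its x points to its rear, away from the robot, y to its left end, z up. Crank and scale are on the left half of its top, the open cell well is at the right rear of its top, the pull knob stands out of its right side
- crank_axis (a point): point on the upright axis of the crank, at the height of the middle of the crank's grip (143 mm above the bench)
- grip_mid (a point): middle of the crank's upright black grip: a cylinder 19 mm in diameter and 36 mm tall (z 123 to 159 mm) that spins freely on its own pin, 33 mm from the crank's axis, on a black disc 86 mm in diameter. Turning takes 1 to 2 N at the grip; the crank stays where it is left
- pointer_tip (a point): tip of the red pointer on the white scale. One full turn of the crank clockwise (seen from above) moves it 20 mm to the right (the photometer's -y), in proportion; anticlockwise moves it back. From its start it has to go about 30 to 70 mm to the right
- rider: green rider with a white line, clipped on the scale's front rail, fixed; axes as the photometer's. The pointer is set when its tip has the rider's y (in the photometer's frame), within 2.5 mm
- pull_knob: black spool-shaped knob on the end of the steel rod of the cell slide, at the photometer's right side, origin in its middle, 70 mm above the bench. Its axis runs along the photometer's y: waist 18 mm in diameter and 26 mm long between two flanges 30 mm in diameter and 5 mm thick. At rest its middle is 57 mm from the photometer's side; it is free all round. Pinch it from above across the waist
- cell_slide (a joint): how far the slide is drawn out, m: 0 at rest, 0.044 at the stop, straight along the photometer's -y (to its right). The spring pulls back with about 2 N at rest, 6.4 N at the stop
- beam (a point): where the light path crosses the cell well: in line with the red index lines, on the pocket floor's height. The light runs along the photometer's x
- amber_standard: glass standard with an amber (orange) top in a black frame, 12.5 x 12.5 x 45 mm, standing loose in a pocket (1 mm play each side) of the cell slide; origin at the centre of its underside, axes as the photometer's. The slide has three pockets 18 mm apart in a row along y: at rest the empty one is in the light path, and the amber standard is 18 or 36 mm to the left of it (+y)
- blue_standard: the same with a blue top, in the other pocket
- tip_box: pipette tip box with open lid, 108 x 133 x 97 mm, bystander; origin at its underside
- diluent_bottle: white bottle with blue cap, 52 mm in diameter, 107 mm tall, bystander; origin at its underside
- stain_bottle: brown bottle with red cap, 58 mm in diameter, 100 mm tall, bystander; origin at its underside
- bench_timer: white bench timer, 79 x 79 x 19 mm, bystander; origin at its underside

How it is judged:
On the way:
1. the crank is turned until the pointer stands at the rider (within 2.5 mm) and let go, the cell slide still at rest (y of pointer_tip in the frame of rider between -0.0025 and 0.0025 m and contact force between each of the arm, the fingers and photometer below 0.1 N and value of joint cell_slide below 0.003 m), for 0.2 s.
At the end, for the whole second after the job is handed in: The pointer is within 2.5 mm of the rider, the middle of the amber standard within 3 mm of the light path (of the line between the red index lines), the slide is drawn out and still, and the fingers hold its knob (more than 1.5 N) (y of pointer_tip in the frame of rider between -0.0025 and 0.0025 m and y of amber_standard in the frame of beam between -0.003 and 0.003 m and velocity of joint cell_slide between -0.004 and 0.004 m/s and value of joint cell_slide above 0.013 m and contact force between the fingers and pull_knob above 1.5 N); the arm keeps its last pose, push and grip.
It fails at once if the slide flies back (faster than 0.12 m/s) (velocity of joint cell_slide below -0.12 m/s).
It fails at once if a standard is lifted out of the slide (height (world z) of any of amber_standard, blue_standard above 0.075 m).
It fails at once if a bystander is pushed more than 20 mm (distance of any of tip_box, diluent_bottle, stain_bottle, bench_timer from where it was at the start of the episode above 0.02 m).
It also fails if it takes over 69 s, if anything falls off the work surface, if the arm or the gripper's body presses on something with over 40 N, if the wrist force passes 120 N, or if a joint passes its speed limit or range.

## Robot

A 7-joint arm with a two-finger parallel gripper is mounted at the origin on a cart in front of the work surface, level with it; the furniture and walls round the work are solid. World frame = base frame: x ahead of the robot, y to its left, z up, the work surface at z = 0. Lengths are in m, angles in rad, forces in N, time in s.
With the tool pointing down it reaches from about 0.425 to 0.925 m from the base axis. Payload 6.8 kg.
Tool frame: the origin (TCP) lies at the very end of the fingers, on their centre line; the grasp point (between the pads) lies 19 mm behind it; z points along the fingers, y is the line along which they close (so a half turn about z gives the same grasp; the last joint's range is limited). The gripper opens to 85 mm and grips with 20 to 120 N. Pads are 22 mm wide; open, the fingers measure 114 mm over their backs; the gripper's body (76 mm by 85 mm) begins 54 mm behind the grasp point. The pads swing forward as they close: fully open they stand 13 mm farther back than shut.
Start: joints at [1.137, 0.477, 0.022, 1.555, -0.011, 1.109, -0.083], TCP at [0.216, -0.64, 0.231] pointing down, gripper open.
Joint ranges: [-2.96, 2.96], [-0.34, 2.1], [-1.41, 1.46], [0.24, 2.44], [-1.37, 4.51], [0.17, 1.92], [-2.96, 2.96]. Speed limits (rad/s): [2.39, 2.39, 3.14, 3.14, 3.14, 3.14, 3.14].

## Interface

Orientations are given as a unit quaternion [w, x, y, z].
In Python, from station import bot, eyes, readout, hand_in gives the robot as it stands (bot), with the cameras (eyes), the readings (readout) and the job as plain functions.
- The arm moves only by the tool send_path, called after "Request:" as name(argument=value, ...), one argument or row to a line, values as JSON. Schema: {"type":"object","properties":{"increments":{"type":"object","properties":{"rows":{"type":"array","items":{"type":"array","items":{"type":"number"},"minItems":5,"maxItems":5},"minItems":1,"maxItems":20}},"additionalProperties":false,"required":["rows"]},"force":{"type":"number"},"only":{"type":"string"},"quiet":{"type":"boolean"},"lines":{"type":"string"}},"required":["increments"],"additionalProperties":false}. increments is an object whose key "rows" holds a list of rows, 1 to 20 of them, each of 5 numbers: dx, dy, dz in fractions of the full range, 1 being 0.25 m, then a turn about the tool's z in shares of 2 rad (1.0 is 2 rad), then the opening from 0.0 (shut) to 1.0 (fully open); each row shifts and turns the commanded pose from where the row before left it, along the tool's axes as they then stand; what a row does not reach is not made up. A row lasts 1/10 s, in which the tool goes at most 0.05 m and 0.15 rad, less where a joint would pass 70% of its speed; a pose out of reach is approached as far as the arm can. The fingers move at their own pace and stop on an object; force is the grip in N (left out, the last holds). Time passes only in rows, so rows that do not move let the fingers close. The tool returns the time, the measured TCP pose, the force, the opening and the grip force at its end. only (a regular expression) keeps the lines of the reply that match it, lines (a string "A,B") keeps lines A to B, and quiet returns only ok. A shift or turn number past 1, either way, is cut back to 1. Input that does not fit is refused with a message, and nothing moves.
- readout.get_obs(): the state, without advancing time (a new reading comes with each control period).
- eyes.read_camera(name): name is "side" or "top"; returns the picture (420x560x3 uint8, blue, green, red); there is no depth.
- eyes.camera_info(name): a dict with "vertical_fov" (degrees; the focal length in pixels is half the picture's height over the tangent of half this angle, whatever the lens; pixels are square), "cx", "cy" (the principal point, pixels), "k1" (the pictures are not rectified: a ray, as slopes to the right and down, at radius r is drawn at 1 + k1 r^2 times it, then the intrinsics apply), "view" (4x4, takes a point from world to camera coordinates). Camera axes: x right, y up, looking along -z (the intrinsics and any distortion apply to the point x, -y, -z); pixel columns grow to the right and rows downward; lengths in m; the calibration is good to about 2 mm. A picture is of the moment at which its call begins. camera_info takes no time and is no camera call.
- hand_in(): hands the job in; it is judged then, once.
The state is a dict: "t": time; "q": joint angles; "joint_vel": joint speeds; "joint_torque": joint torques, N m; "eef_pos": TCP position; "tool_rot": TCP orientation; "contact_force": force on the tool from outside, world axes, zero at the start; "torque": the same for the moment, N m; "gripper_width": opening from 0.0 (shut) to 1.0 (fully open); "grasp_force": force on a finger pad.
Only numpy, scipy, OpenCV 4.12 (cv2) and the standard library are available. Lean on these libraries where they do the work, as an engineer would, in place of code of your own. Each camera call takes 0.05 s, during which the arm holds its last target. There are 200 camera calls.

## Working session

There is one attempt and no reset: what is moved stays moved. The work goes in short steps, Python scripts to look and compute and a tool call to move; the robot and the scene stay as the last step left them, time stands still between calls to the robot, and variables do not carry over. Pictures are saved under pics/ and viewed, at most 10 in all, crops included, and the job is handed in when it is done.

```bash
ls; mkdir -p pics; cat > h.py <<'E'
import numpy as np, cv2
from station import bot, eyes, readout, hand_in
def cam(n):
    c=eyes.camera_info(n); f=210/np.tan(np.radians(c["vertical_fov"])/2)
    return c,f,np.array(c["view"])
def ray(n,u,v):
    c,f,V=cam(n)
    K=np.array([[f,0,c["cx"]],[0,f,c["cy"]],[0,0,1.]])
    p=cv2.undistortPoints(np.array([[[u,v]]],float),K,np.array([c["k1"],0,0,0.]))[0,0]
    d=V[:3,:3].T@np.array([p[0],-p[1],-1]); o=-V[:3,:3].T@V[:3,3]
    return o,d
def atz(n,u,v,z):
    o,d=ray(n,u,v); return o+d*(z-o[2])/d[2]
def proj(n,P):
    c,f,V=cam(n); q=V[:3,:3]@np.array(P)+V[:3,3]; x,y=q[0]/-q[2],-q[1]/-q[2]
    s=1+c["k1"]*(x*x+y*y); return np.array([f*x*s+c["cx"],f*y*s+c["cy"]])
def crop(n,name,u0,v0,w,h,k,img=None):
    im=eyes.read_camera(n) if img is None else img
    cv2.imwrite("pics/"+name,cv2.resize(im[v0:v0+h,u0:u0+w],None,fx=k,fy=k,interpolation=cv2.INTER_CUBIC))
E
python3 - <<'E'
from h import *
for n in("top","side"):
    im=eyes.read_camera(n); cv2.imwrite(f"pics/{n}0.png",im); c,f,V=cam(n); print(n,c,f, -V[:3,:3].T@V[:3,3])
print(readout.get_obs())
E
```

```text
pics
station.py
top {'vertical_fov': 53.9572343776756, 'cx': 281.19778791490364, 'cy': 215.49545467412875, 'k1': -0.002781749091015787, 'view': array([[ 0.01036918, -0.99942197, -0.03237599, -0.22981163],
       [ 0.98748228,  0.0051384 ,  0.15764626, -0.49596132],
       [-0.15738878, -0.03360538,  0.98696477, -0.94985746],
       [ 0.        ,  0.        ,  0.        ,  1.        ]])} 412.52873376106015 [ 0.34263907 -0.25905067  1.00822192]
side {'vertical_fov': 49.30368448595549, 'cx': 283.47073334346663, 'cy': 210.1160831276739, 'k1': -0.03550959524073364, 'view': array([[ 0.98229394, -0.18721628,  0.00697785, -0.51776693],
       [ 0.06809583,  0.39149054,  0.91765904, -0.02368072],
       [-0.17453247, -0.90093575,  0.39730743, -1.20158534],
       [ 0.        ,  0.        ,  0.        ,  1.        ]])} 457.58544644242176 [ 0.30049622 -1.1702148   0.50274252]
{'t': 0.1, 'q': array([ 1.13687194,  0.47770705,  0.02237324,  1.55633649, -0.0114931 ,
        1.10931181, -0.08309286]), 'joint_vel': array([ 0.00058649, -0.0008273 , -0.00026348, -0.00098151,  0.00032435,
       -0.00141152, -0.00181064]), 'joint_torque': array([ 4.37809809e-03, -5.97755313e+01,  1.61396038e+00, -2.81953132e+01,
        1.29218650e-02,  5.01277100e-03, -1.73568236e-05]), 'eef_pos': array([ 0.21586142, -0.6389955 ,  0.2304373 ]), 'tool_rot': array([-7.92098183e-04,  9.86758540e-01,  1.62194070e-01, -2.00373097e-04]), 'contact_force': array([-0.19945087, -0.56238162,  0.09135023]), 'torque': array([-0.04780567, -0.01035019, -0.00449196]), 'grasp_force': 0.0, 'gripper_width': 1.0030512272806653}
```

View pics/top0.png

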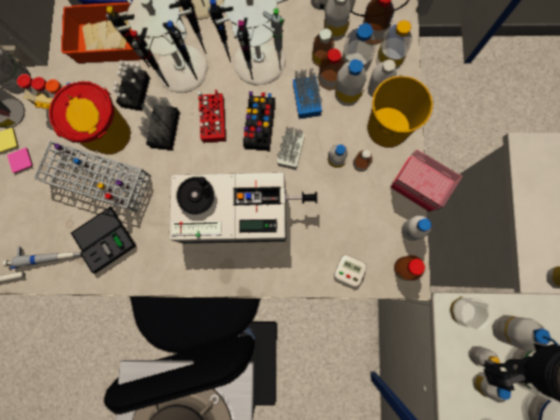

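View pics/side0.png

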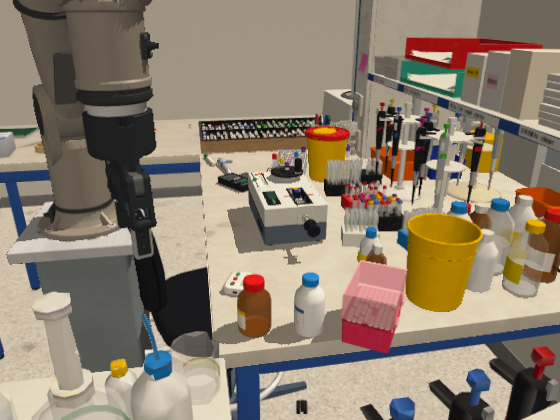

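The top view shows the photometer at about (228,207), with the crank disc at (196,195), the scale at (198,230) and the knob at (309,198). I'll enlarge that area.

```bash
python3 - <<'E'
from h import *
im=eyes.read_camera("top")
crop("top","c1.png",165,168,160,80,5,im)
im=eyes.read_camera("side")
crop("side","c2.png",235,150,100,100,6,im)
E
```

```text
(no output)
```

View pics/c1.png

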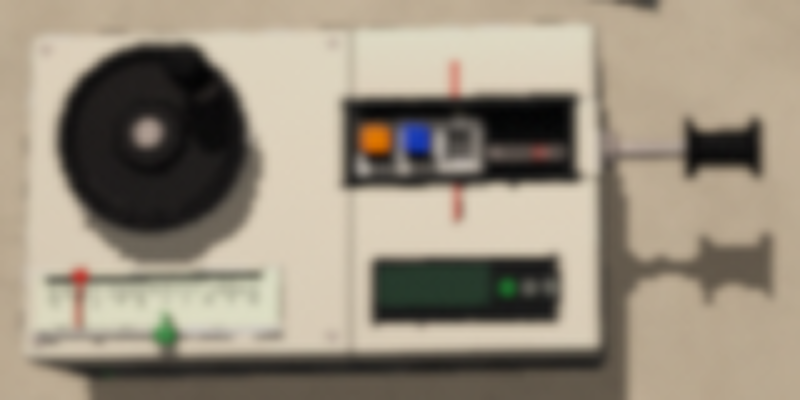

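View pics/c2.png

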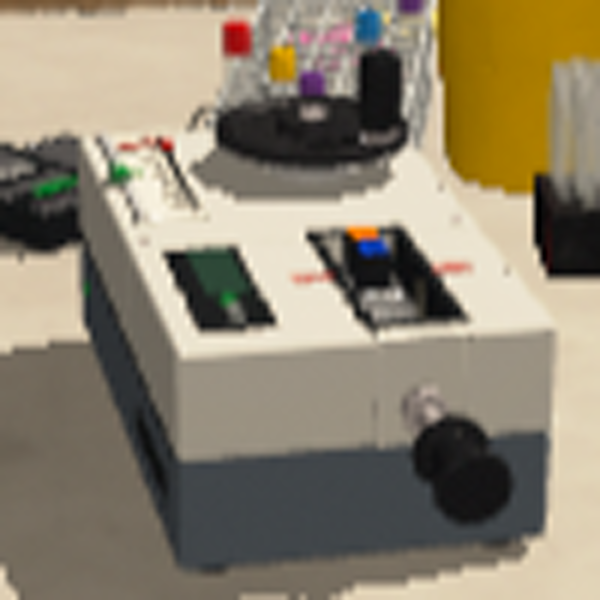

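```bash
cat >> h.py <<'E'
def ct(x,y): return 165+(x+.5)/5-.5,168+(y+.5)/5-.5
def cs(x,y): return 235+(x+.5)/6-.5,150+(y+.5)/6-.5
E
python3 - <<'E'
from h import *
np.set_printoptions(precision=4,suppress=True)
C=[atz("top",*ct(*p),.1) for p in((33,38),(592,26),(602,350),(25,355))]
for c in C: print(c)
print("sizes",[np.linalg.norm(C[i]-C[(i+1)%4]) for i in range(4)])
y=(C[0]-C[1])+(C[3]-C[2]);x=(C[0]-C[3])+(C[1]-C[2])
print("yaw",np.arctan2(-y[0],y[1]),np.arctan2(x[1],x[0]),"centre",sum(C)/4)
print("knob",atz("top",*ct(723,148),.07))
print("hub",atz("top",*ct(148,133),.125),"disc",atz("top",*ct(153,138),.12))
print("ptr",atz("top",*ct(80,277),.105),"rider",atz("top",*ct(166,325),.105))
print("amber",atz("top",*ct(375,139),.1),"line",atz("top",*ct(455,80),.1),atz("top",*ct(457,200),.1))
# side
for n,p in(("griptop",(381,55)),("gripmid",(380,93))):
  o,d=ray("side",*cs(*p)); print(n,[o+d*(z-o[2])/d[2] for z in(.123,.141,.159)])
for p in((185,62),(212,125),(198,90)): print([atz("top",*ct(*p),z) for z in(.123,.141,.159)])
o1,d1=ray("side",*cs(468,470))
print("knob side",o1+d1*(.07-o1[2])/d1[2])
E
```

```text
[0.5795 0.0245 0.1   ]
[ 0.5855 -0.2312  0.1   ]
[ 0.438  -0.2371  0.1   ]
[0.434  0.0204 0.1   ]
sizes [np.float64(0.25579481176943997), np.float64(0.1476373504396107), np.float64(0.25751901304355623), np.float64(0.14555414159317354)]
yaw 0.019703187308764365 0.03391427511724628 centre [ 0.5093 -0.1058  0.1   ]
knob [ 0.5355 -0.2915  0.07  ]
hub [ 0.53   -0.0367  0.125 ] disc [ 0.5288 -0.0378  0.12  ]
ptr [ 0.4686 -0.004   0.105 ] rider [ 0.4473 -0.0436  0.105 ]
amber [ 0.5329 -0.1338  0.1   ] line [ 0.5603 -0.1694  0.1   ] [ 0.5051 -0.1714  0.1   ]
griptop [array([0.5763, 0.0424, 0.123 ]), array([ 0.5632, -0.015 ,  0.141 ]), array([ 0.5502, -0.0725,  0.159 ])]
gripmid [array([ 0.5633, -0.0145,  0.123 ]), array([ 0.5508, -0.0693,  0.141 ]), array([ 0.5384, -0.124 ,  0.159 ])]
[array([ 0.5626, -0.0514,  0.123 ]), array([ 0.5582, -0.0556,  0.141 ]), array([ 0.5537, -0.0598,  0.159 ])]
[array([ 0.5341, -0.0645,  0.123 ]), array([ 0.5302, -0.0685,  0.141 ]), array([ 0.5263, -0.0724,  0.159 ])]
[array([ 0.5499, -0.0577,  0.123 ]), array([ 0.5457, -0.0618,  0.141 ]), array([ 0.5415, -0.0659,  0.159 ])]
knob side [ 0.535  -0.2961  0.07  ]
```

Units first: shifts go in shares of 0.25 m and turns go in shares of 2 rad. So -0.15 rad / 2 = -0.075.

Request:
send_path(
  increments={"rows": [[0,0,0,-0.07,1],[0,0,0,-0.07,1],[0,0,0,-0.07,1],[0,0,0,-0.07,1],[0,0,0,-0.07,1],[0,0,0,-0.07,1],[0,0,0,-0.07,1],[0,0,0,-0.07,1],[0,0,0,-0.075,1],[0,0,0,0,1]]},
)

```text
t: 1.2
eef_pos: [0.2158, -0.6394, 0.2309]
tool_rot: [-0.0, 0.698, 0.716, 0.0]
contact_force: [1.3, -0.3, -0.8]
gripper_width: 1.001
grasp_force: 0.0
```

Request:
send_path(
  increments={"rows": [[0.144,0.088,0,0,1],[0.144,0.088,0,0,1],[0.144,0.088,0,0,1],[0.144,0.088,0,0,1],[0.144,0.088,0,0,1],[0.144,0.088,0,0,1],[0.144,0.088,0,0,1],[0.144,0.088,0,0,1],[0.144,0.088,0,0,1],[0.144,0.088,0,0,1],[0.144,0.088,0,0,1],[0.144,0.088,0,0,1],[0.144,0.088,0,0,1],[0.144,0.088,0,0,1],[0.144,0.088,0,0,1],[0,0,0,0,1]]},
)

```text
t: 2.8
eef_pos: [0.5349, -0.0845, 0.2318]
tool_rot: [-0.0, 0.696, 0.718, 0.002]
contact_force: [-0.1, 0.1, -0.4]
gripper_width: 1.005
grasp_force: 0.0
```

```bash
python3 - <<'E'
from h import *
o=readout.get_obs();print(o["t"],o["eef_pos"],o["tool_rot"],o["q"])
P=o["eef_pos"]
# grip model in the saved side crop: outline check
for g in ((.547,-.065),(.5475,-.0640),(.550,-.062),(.545,-.067)):
  print(g,[np.round((proj("side",[*g,z])-[235,150]+.5)*6-.5,0) for z in(.123,.159)],[np.round((proj("top",[*g,z])-[165,168]+.5)*5-.5,0) for z in(.123,.159)])
crop("side","s2.png",180,90,160,120,5)
E
```

```text
2.8 [ 0.534926   -0.08445154  0.23182439] [-3.66686206e-04  6.96476160e-01  7.17576629e-01  2.14617792e-03] [ 0.50667429  0.30850557 -0.5604178   1.84623064  0.18453529  1.03663678
 -0.09669161]
(0.547, -0.065) [array([368., 130.]), array([370.,  50.])] [array([214.,  97.]), array([196.,  77.])]
(0.5475, -0.064) [array([369., 129.]), array([371.,  50.])] [array([212.,  95.]), array([194.,  76.])]
(0.55, -0.062) [array([374., 128.]), array([375.,  48.])] [array([208.,  90.]), array([190.,  70.])]
(0.545, -0.067) [array([365., 132.]), array([366.,  52.])] [array([218., 101.]), array([201.,  82.])]
```

View pics/s2.png

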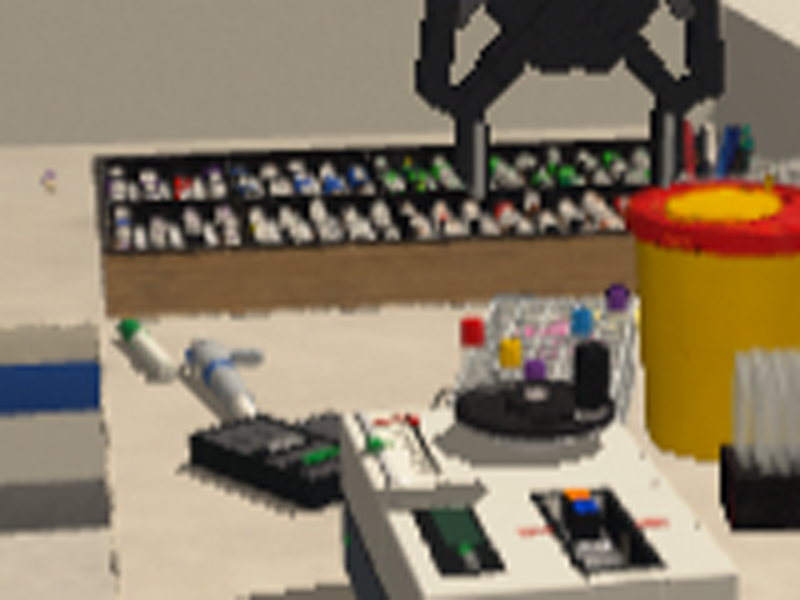

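The grip in the side view (595,375 here) agrees with a grip position of about (0.551, -0.062). I'll descend and close on it.

Scaled: 0.025 m / 0.25 = 0.1, 0.022 m / 0.25 = 0.088.

Request:
send_path(
  increments={"rows": [[0.088,0.064,0,0,1],[0,0,0.1,0,1],[0,0,0.1,0,1],[0,0,0.1,0,1],[0,0,0.1,0,1],[0,0,0,0,1],[0,0,0,0,0.6],[0,0,0,0,0.4],[0,0,0,0,0],[0,0,0,0,0],[0,0,0,0,0],[0,0,0,0,0]]},
  force=25,
)

```text
t: 4.05
eef_pos: [0.5499, -0.0694, 0.1329]
tool_rot: [0.002, 0.698, 0.716, 0.001]
contact_force: [2.1, -0.8, 5.9]
gripper_width: 0.212
grasp_force: 26.3
```

```bash
python3 - <<'E'
from h import *
crop("side","s3.png",235,120,120,100,6)
E
```

```text
(no output)
```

View pics/s3.png

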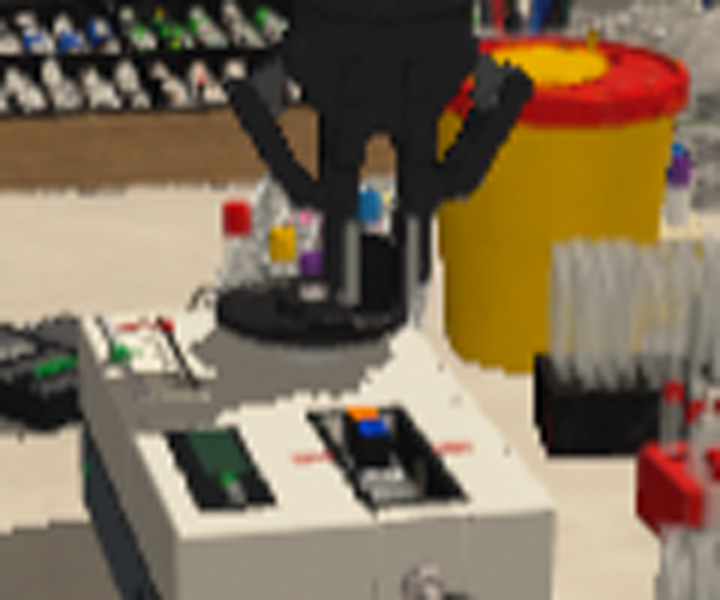

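Scaled: 0.006 m / 0.25 = 0.024.

Request:
send_path(
  increments={"rows": [[0,0,0,0,0.45],[0,0,0,0,0.45],[0.024,0,0,0,0.45],[0,0,0,0,0.45],[0,0,0,0,0],[0,0,0,0,0],[0,0,0,0,0],[0,0,0,0,0]]},
  force=25,
)

```text
t: 4.9
eef_pos: [0.5479, -0.0629, 0.1314]
tool_rot: [0.0, 0.698, 0.716, 0.0]
contact_force: [1.1, 2.4, 0.7]
gripper_width: 0.213
grasp_force: 25.4
```

```bash
python3 - <<'E'
import numpy as np
th=np.radians(-52-15*np.arange(0,25)); p=33*np.c_[np.sin(th),np.cos(th)]
for a,d in zip(np.degrees(th),np.diff(p,axis=0)): print(round(a),d.round(1))
E
```

```text
-52 [-4.4 -7.4]
-67 [-2.3 -8.3]
-82 [-0.1 -8.6]
-97 [ 2.2 -8.3]
-112 [ 4.2 -7.5]
-127 [ 6.  -6.1]
-142 [ 7.4 -4.4]
-157 [ 8.3 -2.3]
-172 [ 8.6 -0.1]
-187 [8.3 2.2]
-202 [7.5 4.2]
-217 [6.1 6. ]
-232 [4.4 7.4]
-247 [2.3 8.3]
-262 [0.1 8.6]
-277 [-2.2  8.3]
-292 [-4.2  7.5]
-307 [-6.   6.1]
-322 [-7.4  4.4]
-337 [-8.3  2.3]
-352 [-8.6  0.1]
-367 [-8.3 -2.2]
-382 [-7.5 -4.2]
-397 [-6.1 -6. ]
```

Scaled: -0.0083 m / 0.25 = -0.0332, -0.0074 m / 0.25 = -0.0296.

Request:
send_path(
  increments={"rows": [[-0.0176,-0.0296,0,0,0],[-0.0092,-0.0332,0,0,0],[0,0,0,0,0]]},
)

```text
t: 5.2
eef_pos: [0.5306, -0.0686, 0.1313]
tool_rot: [-0.001, 0.698, 0.716, 0.0]
contact_force: [-1.8, 6.6, 1.1]
gripper_width: 0.211
grasp_force: 25.6
```

Request:
send_path(
  increments={"rows": [[0,-0.0344,0,0,0],[0.0088,-0.0332,0,0,0],[0,0,0,0,0]]},
)

```text
t: 5.5
eef_pos: [0.5148, -0.0653, 0.1314]
tool_rot: [-0.001, 0.697, 0.717, 0.002]
contact_force: [3.8, 9.5, -3.9]
gripper_width: 0.214
grasp_force: 25.1
```

Request:
send_path(
  increments={"rows": [[0.0168,-0.03,0,0,0],[0.024,-0.024,0,0,0],[0,0,0,0,0]]},
)

```text
t: 5.8
eef_pos: [0.5029, -0.0555, 0.1315]
tool_rot: [0.001, 0.697, 0.717, 0.003]
contact_force: [9.1, 8.8, -9.9]
gripper_width: 0.21
grasp_force: 25.0
```

Scaled: 0.0086 m / 0.25 = 0.0344, 0.0084 m / 0.25 = 0.0336.

Request:
send_path(
  increments={"rows": [[0.0336,-0.0136,0,0,0],[0.0332,-0.0092,0,0,0],[0.0344,0,0,0,0],[0,0,0,0,0]]},
)

```text
t: 6.2
eef_pos: [0.4964, -0.0332, 0.1315]
tool_rot: [0.001, 0.698, 0.716, 0.001]
contact_force: [6.9, 1.2, -6.4]
gripper_width: 0.213
grasp_force: 25.1
```

Request:
send_path(
  increments={"rows": [[0.0332,0.0088,0,0,0],[0.03,0.0168,0,0,0],[0.024,0.024,0,0,0],[0.0176,0.0296,0,0,0],[0,0,0,0,0]]},
)

```text
t: 6.7
eef_pos: [0.5153, -0.0056, 0.1314]
tool_rot: [-0.0, 0.698, 0.716, 0.001]
contact_force: [0.9, -0.4, 1.6]
gripper_width: 0.21
grasp_force: 25.9
```

Request:
send_path(
  increments={"rows": [[0.0092,0.0332,0,0,0],[0,0.0344,0,0,0],[-0.0088,0.0332,0,0,0],[0,0,0,0,0]]},
)

```text
t: 7.1
eef_pos: [0.5415, -0.0049, 0.1314]
tool_rot: [0.0, 0.698, 0.716, 0.002]
contact_force: [3.4, 4.5, 0.1]
gripper_width: 0.212
grasp_force: 25.9
```

Scaled: -0.0086 m / 0.25 = -0.0344, -0.0083 m / 0.25 = -0.0332.

Request:
send_path(
  increments={"rows": [[-0.0168,0.03,0,0,0],[-0.024,0.0244,0,0,0],[-0.0296,0.0176,0,0,0],[-0.0332,0.0092,0,0,0],[-0.0344,0,0,0,0],[-0.0332,-0.0088,0,0,0],[-0.03,-0.0168,0,0,0],[-0.0244,-0.024,0,0,0],[0,0,0,0,0]]},
)

```text
t: 8.0
eef_pos: [0.5469, -0.0635, 0.1313]
tool_rot: [-0.0, 0.699, 0.715, -0.001]
contact_force: [-0.5, -1.3, 2.9]
gripper_width: 0.209
grasp_force: 26.3
```

Request:
send_path(
  increments={"rows": [[-0.0176,-0.0296,0,0,0],[-0.0092,-0.0332,0,0,0],[0,-0.0344,0,0,0],[0.0088,-0.0332,0,0,0],[0.0168,-0.03,0,0,0],[0.024,-0.0244,0,0,0],[0,0,0,0,0]]},
)

```text
t: 8.7
eef_pos: [0.5029, -0.0554, 0.1314]
tool_rot: [0.0, 0.697, 0.717, 0.002]
contact_force: [7.1, 6.9, -4.3]
gripper_width: 0.211
grasp_force: 25.5
```

```bash
python3 - <<'E'
from h import *
e=readout.get_obs()["eef_pos"][:2]-[.5292,-.0357];print(np.hypot(*e),np.degrees(np.arctan2(e[1],e[0])))
E
```

```text
0.03288124291213422 -143.2309960097242
```

Tracking is clean, so I'll continue the second turn up to about -757°.

Scaled: 0.0086 m / 0.25 = 0.0344, 0.0083 m / 0.25 = 0.0332.

Request:
send_path(
  increments={"rows": [[0.032,-0.0152,0,0,0],[0.0332,-0.0092,0,0,0],[0.0344,0,0,0,0],[0.0332,0.0088,0,0,0],[0.03,0.0168,0,0,0],[0.024,0.024,0,0,0],[0.0176,0.0296,0,0,0],[0.0092,0.0332,0,0,0],[0,0.0344,0,0,0],[0,0,0,0,0]]},
)

```text
t: 9.7
eef_pos: [0.5331, -0.0026, 0.1313]
tool_rot: [-0.0, 0.698, 0.716, 0.001]
contact_force: [1.4, -0.9, 4.0]
gripper_width: 0.207
grasp_force: 26.2
```

Request:
send_path(
  increments={"rows": [[-0.0088,0.0332,0,0,0],[-0.0168,0.03,0,0,0],[-0.024,0.0244,0,0,0],[-0.0296,0.0176,0,0,0],[-0.0332,0.0092,0,0,0],[-0.0344,0,0,0,0],[-0.0332,-0.0088,0,0,0],[0,0,0,0,0]]},
)

```text
t: 10.5
eef_pos: [0.5587, -0.0507, 0.1314]
tool_rot: [0.0, 0.699, 0.715, -0.001]
contact_force: [1.6, -1.0, 2.7]
gripper_width: 0.213
grasp_force: 26.2
```

```bash
python3 - <<'E'
from h import *
e=readout.get_obs()["eef_pos"][:2]-[.5292,-.0357];print(np.hypot(*e),np.degrees(np.arctan2(e[1],e[0])))
a=eyes.read_camera("top")[214:244,165:235]
b=eyes.read_camera("side")[165:205,235:285]
A=cv2.resize(a,None,fx=8,fy=8,interpolation=cv2.INTER_CUBIC);B=cv2.resize(b,(350,280),interpolation=cv2.INTER_CUBIC)
cv2.imwrite("pics/p4.png",np.vstack([A,np.hstack([B,np.zeros((280,210,3),np.uint8)])]))
E
```

```text
0.03310209714685523 -27.025732735292802
```

View pics/p4.png

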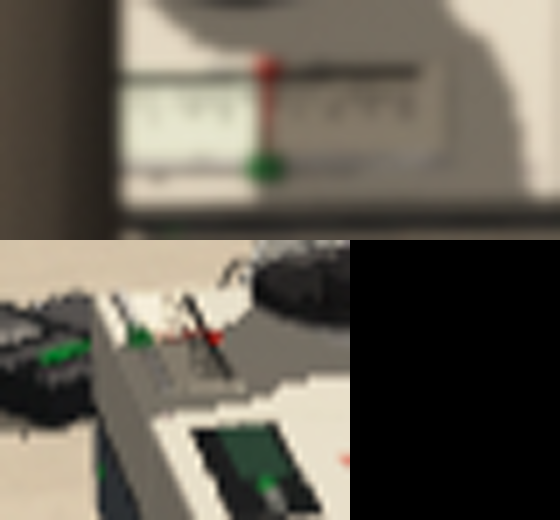

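Pointer (266,68→265,155) and rider (264,165) line up to within about 0.5 mm. I'll release and lift straight up, then measure once the arm is clear.

Scaled: -0.03 m / 0.25 = -0.12, -0.02 m / 0.25 = -0.08.

Request:
send_path(
  increments={"rows": [[0,0,0,0,0.5],[0,0,0,0,0.5],[0,0,0,0,0.5],[0,0,-0.08,0,0.5],[0,0,-0.12,0,0.5],[0,0,-0.12,0,0.5],[0,0,0,0,0.5],[0,0,0,0,0.5],[0,0,0,0,0.5]]},
)

```text
t: 11.5
eef_pos: [0.5584, -0.0478, 0.2102]
tool_rot: [-0.001, 0.698, 0.716, -0.001]
contact_force: [0.4, 0.3, 0.5]
gripper_width: 0.499
grasp_force: 0.0
```

Request:
send_path(
  increments={"rows": [[-0.12,-0.0144,0,0,0.7],[-0.12,-0.0144,0,0,0.7],[-0.12,-0.0144,0,0,0.7],[-0.12,-0.0144,0,0,0.7],[-0.12,-0.0144,0,0,0.7],[-0.12,-0.0144,0,0,0.7],[-0.12,-0.0144,0,0,0.7],[-0.12,-0.0144,0,0,0.7],[0,0,0,0,0.7],[0,0,0,0,0.7]]},
)

```text
t: 12.5
eef_pos: [0.5356, -0.2885, 0.2098]
tool_rot: [-0.001, 0.699, 0.715, -0.0]
contact_force: [0.6, 1.2, -0.4]
gripper_width: 0.698
grasp_force: 0.0
```

```bash
python3 - <<'E'
from h import *
print(readout.get_obs()["eef_pos"])
im=eyes.read_camera("top"); a=im[210:246,165:235]
b=eyes.read_camera("side")[170:270,250:350]
A=cv2.resize(a,None,fx=8,fy=8,interpolation=cv2.INTER_CUBIC);B=cv2.resize(b,(300,300),interpolation=cv2.INTER_CUBIC)
cc=cv2.resize(im[168:248,240:330],(260,231),interpolation=cv2.INTER_CUBIC)
Z=np.zeros((300,560,3),np.uint8);Z[:,:300]=B;Z[:231,300:]=cc
cv2.imwrite("pics/p5.png",np.vstack([A,Z]))
E
```

```text
[ 0.53560401 -0.288532    0.20982605]
```

View pics/p5.png

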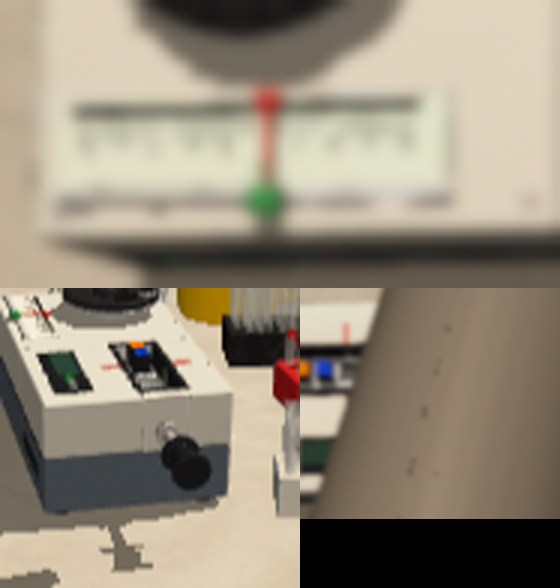

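Scaled: 0.03 m / 0.25 = 0.12, 0.025 m / 0.25 = 0.1.

Request:
send_path(
  increments={"rows": [[-0.0112,0,0.1,0,0.7],[0,0,0.12,0,0.7],[0,0,0.12,0,0.7],[0,0,0.12,0,0.7],[0,0,0.12,0,0.7],[0,0,0.056,0,0.7],[0,0,0,0,0.7],[0,0,0,0,0.7],[0,0,0,0,0.4],[0,0,0,0,0.4]]},
)

```text
t: 13.6
eef_pos: [0.5375, -0.2916, 0.0538]
tool_rot: [0.001, 0.698, 0.716, 0.0]
contact_force: [-0.3, -1.3, -0.1]
gripper_width: 0.404
grasp_force: 0.0
```

```bash
python3 - <<'E'
from h import *
print(readout.get_obs()["eef_pos"])
crop("side","k6.png",270,165,90,90,6)
E
```

```text
[ 0.53751758 -0.29157763  0.05383315]
```

View pics/k6.png

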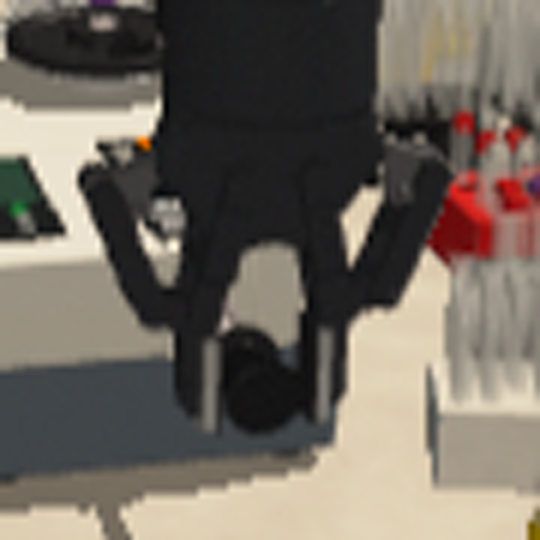

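The knob (258,380) stands between the pads (212 and 322), about 2 mm off centre, so I'll shift slightly and close.

Scaled: -0.002 m / 0.25 = -0.008.

Request:
send_path(
  increments={"rows": [[0,-0.008,0,0,0.4],[0,0,0,0,0.25],[0,0,0,0,0],[0,0,0,0,0],[0,0,0,0,0],[0,0,0,0,0]]},
  force=60,
)

```text
t: 14.25
eef_pos: [0.5352, -0.2913, 0.0527]
tool_rot: [0.0, 0.698, 0.716, 0.0]
contact_force: [1.2, 0.5, 3.7]
gripper_width: 0.19
grasp_force: 58.5
```

Scaled: -0.004 m / 0.25 = -0.016, -0.003 m / 0.25 = -0.012.

Request:
send_path(
  increments={"rows": [[-0.012,0,0,0,0],[-0.016,0,0,0,0],[-0.016,0,0,0,0],[-0.016,0,0,0,0],[-0.016,0,0,0,0],[-0.016,0,0,0,0],[-0.016,0,0,0,0],[-0.016,0,0,0,0],[-0.016,0,0,0,0],[-0.008,0,0,0,0],[0,0,0,0,0],[0,0,0,0,0]]},
)

```text
t: 15.45
eef_pos: [0.5361, -0.3269, 0.0526]
tool_rot: [-0.0, 0.698, 0.716, 0.001]
contact_force: [0.7, 4.6, 5.9]
gripper_width: 0.191
grasp_force: 58.7
```

```bash
python3 - <<'E'
from h import *
print(readout.get_obs()["eef_pos"])
im=eyes.read_camera("top"); a=im[175:220,225:295]
b=eyes.read_camera("side")[170:230,260:340]
A=cv2.resize(a,(560,360),interpolation=cv2.INTER_CUBIC);B=cv2.resize(b,(320,240),interpolation=cv2.INTER_CUBIC)
Z=np.zeros((240,560,3),np.uint8);Z[:,:320]=B
cv2.imwrite("pics/f7.png",np.vstack([A,Z]))
E
```

```text
[ 0.53613128 -0.32687573  0.05255021]
```

View pics/f7.png

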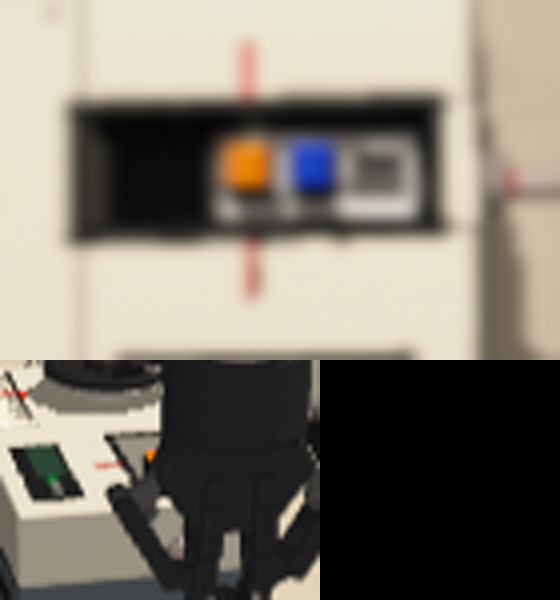

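Amber top is at x=246 and the index line at about x=250, so it lies roughly 1 mm short. I'll draw the slide 1 mm more, confirm it holds, and hand in.

Scaled: -0.0012 m / 0.25 = -0.0048.

Request:
send_path(
  increments={"rows": [[-0.0048,0,0,0,0],[0,0,0,0,0],[0,0,0,0,0],[0,0,0,0,0],[0,0,0,0,0]]},
)

```text
t: 16.05
eef_pos: [0.5361, -0.3279, 0.0525]
tool_rot: [-0.0, 0.698, 0.716, 0.001]
contact_force: [1.1, 5.2, 6.2]
gripper_width: 0.193
grasp_force: 58.7
```

```bash
python3 - <<'E'
from h import *
im=eyes.read_camera("top")[180:215,230:290]
I=cv2.resize(im,None,fx=8,fy=8,interpolation=cv2.INTER_CUBIC)
h=cv2.cvtColor(I,cv2.COLOR_BGR2HSV)
am=cv2.inRange(h,(8,180,150),(22,255,255)); rd=cv2.inRange(h,(0,90,120),(6,255,255))|cv2.inRange(h,(174,90,120),(180,255,255)); rd[:,300:]=0
print("amber",[v.mean() for v in np.nonzero(am)[::-1]])
for s in(slice(0,90),slice(150,280)): print("line",[v.mean() for v in np.nonzero(rd[s])[::-1]],s.start)
E
```

```text
amber [np.float64(212.57498116051244), np.float64(125.69706103993971)]
line [np.float64(208.0), np.float64(58.55555555555556)] 0
line [np.float64(211.42372881355934), np.float64(60.33898305084746)] 150
```

```bash
python3 -c "
from station import bot, eyes, readout, hand_in
print(hand_in())"
```

```text
the job is handed in; nothing more can be done
None
```

The job is handed in, with no verdict returned: by my last pictures the pointer stands within about 1 mm of the rider, the amber standard is within about 1 mm of the index lines, and the gripper is still holding the knob at about 59 N.

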